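# Set up the die warmer

### The job

Get the brass die warming for stamping sweatbands: with a fingertip, push the die that lies on the warmer's steel plate straight back between the brass guides until it is fully home against the rear stop - slide it, do not pick it up - and roll the knurled thermostat wheel away from you, click by click, until it rests in the notch with the yellow mark at the white pointer. Only when both are done, switch the warmer on by pressing down the far half of the red rocker. Leave the spare die, the leather strip and the two thread spools beside it where they are.

Things in the scene. Friction and masses are not known exactly. Their poses are not given: they have to be found in the camera images.
- die_warmer: grey-green die warmer, a box 176 mm deep (x) by 200 wide (y) fixed on the bench. Origin: centre of its underside, on the bench; +x points to its back, away from the robot, +y to its left. All (x, y, z) below are in this frame, in mm. Left: bare steel plate 162 x 112, centre (0, 40), top at z = 50. Right (y -100 to -22): black-faced console, top at z = 62.
- die_stop (a point): middle of the face of the brass stop bar at the back of the plate, at the plate's level: (62, 40, 50), axes as the warmer's. The bar is 56 wide and 9 high. When home, the die's origin is 25 mm in front of this point (towards -x).
- bay_mouth (a point): middle of the die bay's mouth, at the plate's level: (6, 40, 50). Two brass guides 7 high lead from here to the stop: flared mouths about 53 mm apart at x = 6 that narrow to 40, then straight, 40 apart (y 20 to 60), from x = 27 to the stop.
- brass_die: loose brass die block, 34 (x) x 50 (y) x 10 mm, 12 with the engraved boss on top; 0.1 to 0.2 kg. Lies on the plate in front of the bay, end on: its long side (its y) runs along the warmer's x to within 0.25 rad, up to 10 mm off the bay's centre line. Origin: centre of its underside.
- wheel_top (a point): top of the thermostat wheel's black knurled rim, mid-width: (30, -70, 76), fixed, does not turn. Wheel: radius 32, axis along the warmer's y at z = 44, so the rim stands 14 mm out of the console; knurled part 18 wide (y -79 to -61), the part to touch. Left of it a white scale drum, 2 mm lower, 12 wide, with six colour marks 24 degrees apart.
- heat_wheel (a joint): wheel angle, rad; grows as the top of the rim rolls away from the robot (+x). Sprung notch every 0.419 rad (13.4 mm of rim): 0 black, 0.419 blue, 0.838 green, 1.257 yellow, 1.676 orange, 2.094 red. Starts at black, blue or green. 2.2 N along the rim (0.07 Nm) leaves a notch; past half way it snaps into the next. A tip pressed on the rim's top with 4 to 10 N and drawn along x turns it.
- pointer_tip (a point): top of the slim white pointer, 3.5 mm thick, fixed beside the scale drum: (30, -43.5, 77). The colour mark at the top of the drum, level with it in x, is the setting.
- switch_far_end (a point): middle of the far (on) half of the red rocker as it lies when on: (-39, -64, 65.5), fixed. Rocker 32 (x) x 20 (y), pivot at (-50, -64, 65.5). While off, its near half is level at z = 65.5 and its far half, with a white line, slopes up to z = 71 at its far end x = -34.
- power_switch (a joint): angle of the power rocker, rad: 0 off (near half down), 0.34 on (far half down, level). It snaps over its middle and stays; about 3 N down near the end of the far half throws it.
- spare_die: bystander: smaller brass die, 30 x 42 x 12 mm, loose on the bench behind the warmer; origin at the centre of its underside
- leather_strip: bystander: brown folded leather strip, 32 x 119 x 9 mm, loose on the pale cutting board to the right, origin at the centre of its underside
- thread_spool_1: bystander: spool of dark red thread, diameter 28, 50 mm tall, standing loose on the cutting board to the right; origin at the centre of its foot
- white_spool: bystander: spool of white thread, diameter 33, 58 mm tall, standing loose on the bench behind and to the right of the warmer; origin at the centre of its foot

How it is judged (in metres and radians):
On the way, in this order (a step that is already met when the one before it is completed fails the run):
1. the die is home against the stop and the wheel rests at yellow (x of brass_die in the frame of die_stop between -0.0275 and -0.022 m and y of brass_die in the frame of die_stop between -0.005 and 0.005 m and z of brass_die in the frame of die_stop below 0.003 m and angle between brass_die's own z axis and vertical below 0.06 rad and angle between the y axis of brass_die and the x axis of die_stop, either way round below 0.07 rad and value of joint heat_wheel between 1.1566 and 1.3566 rad), for 0.2 s.
2. then the rocker is pressed on (value of joint power_switch above 0.28 rad), for 0.2 s.
At the end, for the whole second after the job is handed in: the brass die lies flat in the bay, far end within 2.5 mm of the stop, square within 4 degrees, within 5 mm of the centre line; the wheel rests in the yellow notch (1.257 rad, within 0.1); the rocker is on (over 0.28 rad), pressed only after both were set; all at rest (all of step 1 and value of joint power_switch above 0.28 rad and linear speed of brass_die below 0.01 m/s and velocity of joint heat_wheel between -0.1 and 0.1 rad/s); the robot touches nothing.
It fails at once if the brass die is lifted more than 6 mm off the plate or tipped up (z of brass_die in the frame of die_stop above 0.006 m or angle between brass_die's own z axis and vertical above 0.3 rad).
It fails at once if the spare brass die is moved more than 20 mm or tipped (distance of spare_die from where it was at the start of the episode above 0.02 m or angle between spare_die's own z axis and vertical above 0.3 rad).
It fails at once if the leather strip is moved more than 20 mm or tipped (distance of leather_strip from where it was at the start of the episode above 0.02 m or angle between leather_strip's own z axis and vertical above 0.3 rad).
It fails at once if the red spool is moved more than 20 mm or tipped (distance of thread_spool_1 from where it was at the start of the episode above 0.02 m or angle between thread_spool_1's own z axis and vertical above 0.3 rad).
It fails at once if the white spool is moved more than 20 mm or tipped (distance of white_spool from where it was at the start of the episode above 0.02 m or angle between white_spool's own z axis and vertical above 0.3 rad).
It also fails if it takes over 48 s, if anything falls off the work surface, if the arm or the gripper's body presses on something with over 40 N, if the wrist force passes 120 N, or if a joint passes its speed limit or range.

### The arm

A 6-joint arm with a two-finger parallel gripper is mounted at the origin on a cart in front of the work surface, level with it; the furniture and walls round the work are solid. World frame = base frame: x ahead of the robot, y to its left, z up, the work surface at z = 0. Lengths are in mm, angles in rad, forces in N, time in s.
With the tool pointing down it reaches from about 350 to 1000 mm from the base axis. Payload 7.1 kg.
Tool frame: the origin (TCP) lies between the finger pads; the fingertips stand 25 mm ahead of it and the grasp point (between the pads) lies 6 mm ahead of it (r.nose_length is the distance from the TCP to the fingertips, in mm); z points along the fingers, y is the direction in which the jaws open and shut (so a half turn about z gives the same grasp; the last joint's range is limited). The gripper opens to 85 mm and grips with 20 to 120 N. Pads are 22 mm wide; open, the fingers measure 114 mm over their backs; the gripper's body (76 mm by 85 mm) begins 54 mm behind the grasp point. The pads swing forward as they close: fully open they stand 13 mm farther back than shut.
Start: joints at [-1.227, 0.423, 1.63, -0, 1.089, -0.019], TCP at [221.825, -584.293, 256.319] pointing down, gripper open.
Joint ranges: [-3, 3], [-0.9, 2.11], [0.09, 2.58], [-1.31, 4.45], [0.11, 2.69], [-2.54, 2.54]. Speed limits (rad/s): [2.39, 2.39, 3.01, 3.14, 3.14, 3.14].

### API

Orientations are given as a unit quaternion [w, x, y, z].
In Python, from plant import telemetry, vision, r, nets gives the robot as it stands.
- The arm moves only by the tool arm_command, never from a script. Its argument "plan" is a list that holds one entry, the list of rows, each a list of 7 numbers: the finger opening in m, from 0 to 0.0854, then the shift along the tool's x, y, z in m, then the turn, a rotation vector about the tool's x, y, z in degrees. A call has 1 to 20 rows; each row shifts and turns the pose as measured when the row begins, along the tool's axes as they then stand; what a row does not reach is not made up. A row lasts 1/8 s, in which the tool goes at most 62.5 mm and 10.7 degrees, less where a joint would pass 70% of its speed; a pose out of reach is approached as far as the arm can. A call is refused whole if a number of a shift passes 0.0625 or a number of a turn 10.7, either way. A call with a gripper value outside its range is refused whole. The fingers move at their own pace and stop on an object; "force" is the grip in N (left out, the last holds). Time passes only in rows, so rows that do not move let the fingers close. It gives the time, the measured TCP pose, the force and the opening at its end, in the units of the state.
- telemetry.get_obs(): the state, without advancing time (a new reading comes with each control period).
- vision.capture(name): name is "side" or "top" or "wrist"; returns a dict with "image" (400x640x3 uint8, red, green, blue), "fx", "fy", "cx", "cy" (pixels), "R" (3x3) and "t" (3): a world point X has camera coordinates R X + t; the wrist camera has in their place "T_tool_cam" (4x4, takes a point from camera to tool coordinates, whose origin is the TCP and whose axes are the flange's). Camera axes: x right, y down, z forward; pixel columns grow to the right and rows downward; lengths in mm; the calibration is good to about 2 mm. The wrist camera is an equidistant fisheye: a pixel r from the principal point sees the ray r / f radians off the axis. A picture is of the moment at which its call begins: read the wrist's pose just before it. There is no depth.
- r.close_job(): hands the job in, once; it reports no verdict.
Trained networks look in the newest picture that a camera, given by its name, has taken for a name from the list of things; names that differ only in an ending like _2 or _b are one class to them, and where a whole thing is asked for, a point or a joint stands for the part that bears it (a point fixed in the world has none). Each returns a list of dicts, best first, with "p" (0 to 1); they miss things now and then, are a little off and sometimes report something else, mostly with a low value. They report only what shows in the picture. A call takes as long as a camera call.
- nets.spot_in(camera, name): "xyz" ([x, y, z] in mm, in world coordinates, good to about 4 mm: the middle of the surface that is visible of it).
The state is a dict: "time_s": time; "joint_positions": joint angles; "joint_vel": joint speeds; "joint_efforts": joint torques, N m; "tcp_pos": TCP position; "tcp_rot": TCP orientation; "wrist_force": force on the tool from outside, world axes, zero at the start; "wrist_torque": the same for the moment, N m; "gripper_width": opening from 0.0 (shut) to 1.0 (fully open).
Only numpy, scipy, OpenCV 4.12 (cv2) and the standard library are available. Lean on these libraries where they do the work, as an engineer would, in place of code of your own. Each camera call takes 0.05 s, during which the arm holds its last target.

## Working session

There is one attempt and no reset: what is moved stays moved. The work goes in short steps, Python scripts to look and compute and a tool call to move; the robot and the scene stay as the last step left them, time stands still between calls to the robot, and variables do not carry over. Pictures are saved under pics/ and viewed, and the job is handed in when it is done.

Besides the shell and the picture viewer there is one more tool, called after "Call:" by a JSON object that holds its "op" and its "data". arm_command: Moves the arm, as the interface text tells. Its arguments: {"type":"object","properties":{"plan":{"type":"array","items":{"type":"array","items":{"type":"array","items":{"type":"number"}}}},"force":{"type":"number"}},"required":["plan"]}

```bash
mkdir -p pics; ls; python3 - <<'E'
from plant import telemetry, vision, r, nets
import cv2,json
o=telemetry.get_obs();print(o)
for n in ["side","top","wrist"]:
    c=vision.capture(n);cv2.imwrite(f"pics/a_{n}.png",c["image"][:,:,::-1])
    print(n,{k:v for k,v in c.items() if k!="image"})
    for t in ["die_warmer","brass_die","wheel_top","pointer_tip","switch_far_end","die_stop","spare_die","white_spool","thread_spool_1","leather_strip"]:
        try:
            d=nets.spot_in(n,t);print(t,[(x["p"],x["xyz"]) for x in d[:2]])
        except Exception as e: print(t,e)
E
```

```text
pics
{'time_s': 0.0, 'joint_positions': array([-1.22702382e+00,  4.23877338e-01,  1.63068132e+00, -3.98712393e-05,
        1.08862971e+00, -1.90220290e-02]), 'joint_vel': array([-9.61334426e-04,  4.52457179e-04, -1.88020148e-04,  7.22914936e-04,
        1.35799547e-05, -9.38317118e-05]), 'joint_efforts': array([ 3.63089093e-03, -5.57378054e+01, -2.81737930e+01,  1.76890148e-05,
        7.27069550e-03, -4.09414565e-05]), 'tcp_pos': array([ 221.63415615, -583.83374916,  255.52629486]), 'tcp_rot': array([-7.84509935e-04,  9.83590596e-01,  1.80413142e-01, -1.46407215e-04]), 'wrist_force': array([-0.0104344 , -0.72304324,  0.30956616]), 'wrist_torque': array([-0.08837681, -0.04820477,  0.02365437]), 'gripper_width': 0.9993034947772628}
side {'fx': 491.77303138164905, 'fy': 491.77303138164905, 'cx': 320.6374152476164, 'cy': 199.81907716373885, 'R': array([[ 0.98372662, -0.17959054,  0.00540112],
       [-0.09273824, -0.53327186, -0.84084525],
       [ 0.15388812,  0.82666097, -0.54124864]]), 't': array([-552.53063808,  142.99667068,  827.94609608])}
die_warmer [(0.86, [509.9, 76.6, 49.9])]
[... 1080 characters left out ...]
702.9, -154.2, 59.1])]
thread_spool_1 [(0.48, [497.8, -192.7, 61.6])]
leather_strip []
wrist {'fx': 309.70691628693146, 'fy': 309.70691628693146, 'cx': 313.0811926996857, 'cy': 201.24159985327648, 'T_tool_cam': array([[ 1.30261938e-03, -9.46798017e-01, -3.21825757e-01,
         8.33683031e+01],
       [ 9.99998806e-01,  1.50071393e-03, -3.67450864e-04,
         2.73523765e-01],
       [ 8.30870147e-04, -3.21824895e-01,  9.46798842e-01,
        -1.17499039e+02],
       [ 0.00000000e+00,  0.00000000e+00,  0.00000000e+00,
         1.00000000e+00]])}
die_warmer []
brass_die []
wheel_top []
pointer_tip []
switch_far_end []
die_stop []
spare_die []
white_spool []
thread_spool_1 []
leather_strip []
```

View pics/a_top.png

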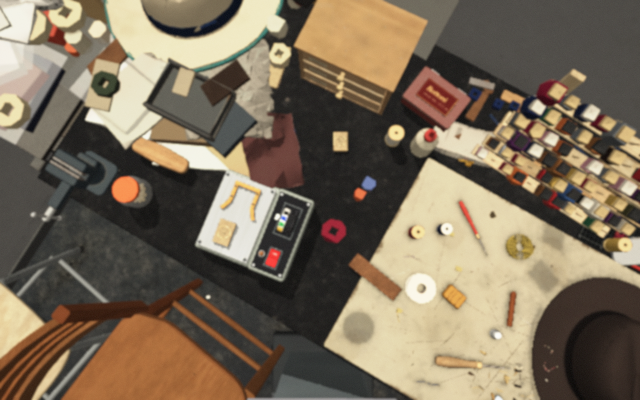

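View pics/a_side.png

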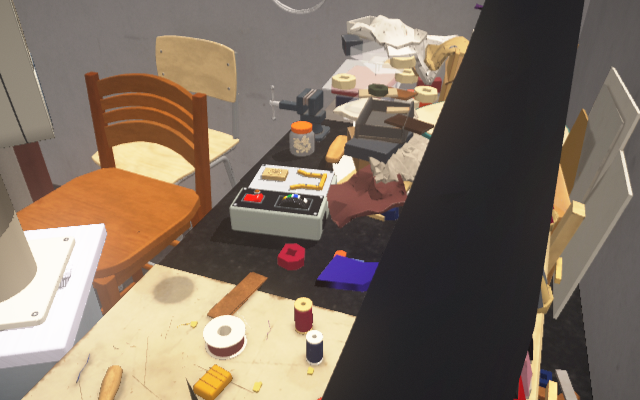

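```bash
cat > h.py <<'E'
from plant import telemetry, vision, r, nets
import numpy as np, cv2, sys
from scipy.spatial.transform import Rotation as Rn, Slerp
def pose():
    o=telemetry.get_obs();q=o["tcp_rot"];return o,np.array(o["tcp_pos"]),Rn.from_quat([q[1],q[2],q[3],q[0]])
def rotyaw(deg): # tool x yaw, pointing down
    a=np.radians(deg);x=np.array([np.cos(a),np.sin(a),0]);z=np.array([0,0,-1.]);return Rn.from_matrix(np.c_[x,np.cross(z,x),z])
def rows(goal,yaw,n):
    o,p,R=pose();G=rotyaw(yaw)
    rv=(R.inv()*G).as_rotvec()
    for i in range(n):
        Ri=R*Rn.from_rotvec(rv*i/n)
        d=Ri.inv().apply((np.array(goal)-p)/n)/1000
        print([0]+[round(float(v),4) for v in d]+[round(float(v),2) for v in np.degrees(rv/n)])
E
python3 -c "
from h import *
rows([490,130,280],160,14)"
```

```text
[0, 0.036, -0.0409, -0.0017, 0.0, 0.0, -9.94]
[0, 0.0425, -0.0341, -0.0017, 0.0, 0.0, -9.94]
[0, 0.0478, -0.0262, -0.0017, 0.0, 0.0, -9.94]
[0, 0.0516, -0.0176, -0.0017, 0.0, 0.0, -9.94]
[0, 0.0538, -0.0084, -0.0017, 0.0, 0.0, -9.94]
[0, 0.0545, 0.001, -0.0017, 0.0, 0.0, -9.94]
[0, 0.0535, 0.0104, -0.0017, 0.0, 0.0, -9.94]
[0, 0.0509, 0.0195, -0.0017, 0.0, 0.0, -9.94]
[0, 0.0468, 0.028, -0.0017, 0.0, 0.0, -9.94]
[0, 0.0412, 0.0357, -0.0017, 0.0, 0.0, -9.94]
[0, 0.0344, 0.0422, -0.0017, 0.0, 0.0, -9.94]
[0, 0.0266, 0.0475, -0.0017, 0.0, 0.0, -9.94]
[0, 0.018, 0.0514, -0.0017, 0.0, 0.0, -9.94]
[0, 0.0089, 0.0538, -0.0017, 0.0, 0.0, -9.94]
```

Call:
{"op": "arm_command", "data": {"plan": [[[0,0.036,-0.041,-0.002,0,0,-9.9],[0,0.0425,-0.034,-0.002,0,0,-9.9],[0,0.048,-0.026,-0.002,0,0,-9.9],[0,0.0515,-0.0175,-0.002,0,0,-9.9],[0,0.054,-0.0085,-0.002,0,0,-9.9],[0,0.0545,0.001,-0.002,0,0,-9.9]]], "force": 40}}

```text
time_s: 2.4
tcp_pos: [336.1, -272.2, 268.5]
tcp_rot: [0.002, 0.756, 0.654, -0.0]
wrist_force: [1.5, 0.4, 0.7]
gripper_width: 0.005
```

```bash
python3 -c "
from h import *
rows([490,130,280],160,8)"
```

```text
[0, 0.0525, 0.0118, -0.0016, 0.01, 0.03, -9.79]
[0, 0.0498, 0.0205, -0.0015, 0.01, 0.03, -9.79]
[0, 0.0455, 0.0287, -0.0015, 0.01, 0.03, -9.79]
[0, 0.04, 0.036, -0.0015, 0.01, 0.03, -9.79]
[0, 0.0333, 0.0423, -0.0015, 0.01, 0.03, -9.79]
[0, 0.0256, 0.0473, -0.0014, 0.01, 0.03, -9.79]
[0, 0.0172, 0.051, -0.0014, 0.01, 0.03, -9.79]
[0, 0.0083, 0.0532, -0.0014, 0.01, 0.03, -9.79]
```

Call:
{"op": "arm_command", "data": {"plan": [[[0,0.0525,0.012,-0.0015,0,0,-9.8],[0,0.05,0.0205,-0.0015,0,0,-9.8],[0,0.0455,0.0285,-0.0015,0,0,-9.8],[0,0.04,0.036,-0.0015,0,0,-9.8],[0,0.0335,0.0425,-0.0015,0,0,-9.8],[0,0.0255,0.0475,-0.0015,0,0,-9.8],[0,0.017,0.051,-0.0015,0,0,-9.8],[0,0.0085,0.053,-0.0015,0,0,-9.8],[0,0,0,0,0,0,0]]]}}

```text
time_s: 3.52
tcp_pos: [486.8, 150.6, 283.2]
tcp_rot: [0.007, 0.147, 0.989, -0.001]
wrist_force: [0.3, -0.5, -0.7]
gripper_width: 0.005
```

```bash
python3 - <<'E'
from h import *
o,p,R=pose();print(p,R.as_matrix().round(3),o["wrist_force"])
c=vision.capture("wrist");im=c["image"];np.save("w1.npy",im);np.save("w1p.npy",p);np.save("w1R.npy",R.as_matrix())
cv2.imwrite("pics/w1.png",im[:,:,::-1])
for t in ["die_warmer","brass_die","wheel_top","pointer_tip","power_switch"]:
    print(t,[(x["p"],x["xyz"]) for x in nets.spot_in("wrist",t)[:2]])
E
```

```text
[486.78819189 150.55273647 283.24475577] [[-0.957  0.291  0.013]
 [ 0.291  0.957 -0.004]
 [-0.013 -0.    -1.   ]] [ 0.29323016 -0.5167062  -0.74216597]
die_warmer [(0.81, [501.3, 138.6, 45.5])]
brass_die [(0.85, [495.6, 200.4, 62.7])]
wheel_top [(0.93, [504.0, 130.1, 47.2])]
pointer_tip [(0.92, [504.6, 137.1, 51.2])]
power_switch [(0.57, [445.8, 101.6, 69.5])]
```

View pics/w1.png

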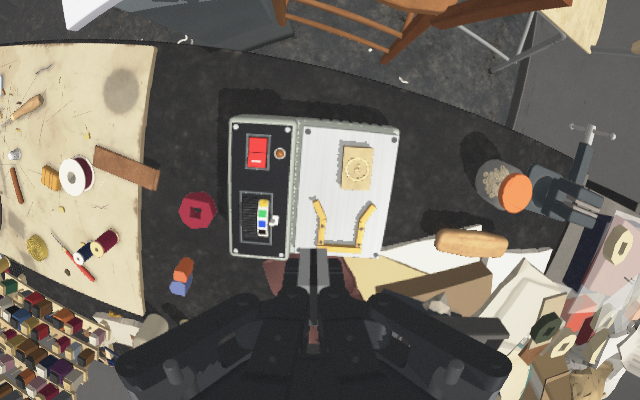

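```bash
python3 - <<'E'
import numpy as np,cv2
im=np.load("w1.npy")[:,:,::-1]
c=im[110:265,222:408];cv2.imwrite("pics/w1z.png",cv2.resize(c,None,fx=4,fy=3.87,interpolation=cv2.INTER_CUBIC) if 0 else cv2.resize(c,None,fx=3.8,fy=3.8,interpolation=cv2.INTER_CUBIC))
E
```

```text
(no output)
```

View pics/w1z.png

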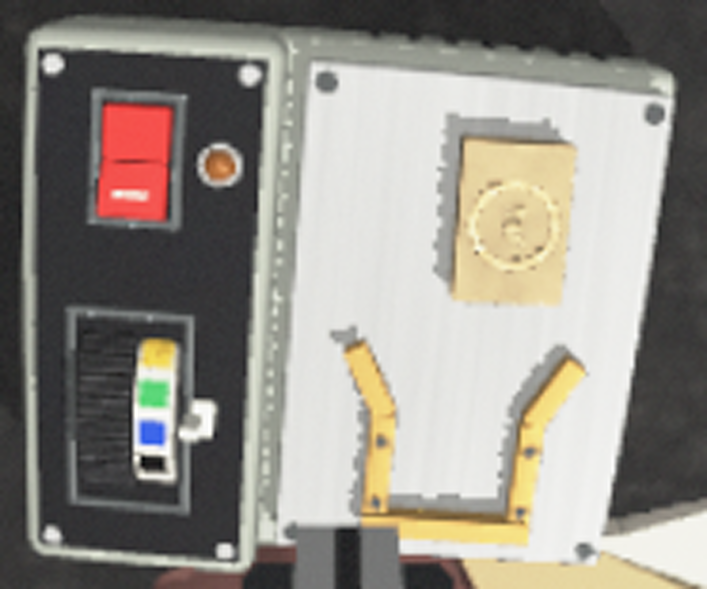

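```bash
cat >> h.py <<'E'
Tc=np.array([[ 1.30261938e-03, -9.46798017e-01, -3.21825757e-01,8.33683031e+01],[ 9.99998806e-01,1.50071393e-03,-3.67450864e-04,2.73523765e-01],[ 8.30870147e-04,-3.21824895e-01,9.46798842e-01,-1.17499039e+02],[0,0,0,1]])
F=309.70691628693146;CX=313.0811926996857;CY=201.24159985327648
def proj(P,p,Rm):
    P=np.atleast_2d(P).astype(float);t=(P-p)@Rm  # tool
    c=(t-Tc[:3,3])@Tc[:3,:3]
    rr=np.hypot(c[:,0],c[:,1]);th=np.arctan2(rr,c[:,2]);return np.c_[CX+F*th*c[:,0]/rr,CY+F*th*c[:,1]/rr]
def ray(uv,p,Rm):
    uv=np.atleast_2d(uv).astype(float);d=(uv-[CX,CY])/F;th=np.linalg.norm(d,axis=1);s=np.sin(th)/np.maximum(th,1e-9)
    c=np.c_[d[:,0]*s,d[:,1]*s,np.cos(th)];t=c@Tc[:3,:3].T
    return p+Rm@Tc[:3,3], t@Rm.T
def onz(uv,z,p,Rm):
    o,d=ray(uv,p,Rm);return o+d*((z-o[2])/d[:,2])[:,None]
def w2W(P,X):
    a=X[2];P=np.atleast_2d(P).astype(float);c,s=np.cos(a),np.sin(a)
    return np.c_[X[0]+c*P[:,0]-s*P[:,1],X[1]+s*P[:,0]+c*P[:,1],P[:,2]]
def W2w(P,X):
    a=X[2];P=np.atleast_2d(P).astype(float);c,s=np.cos(a),np.sin(a);d=P[:,:2]-X[:2]
    return np.c_[c*d[:,0]+s*d[:,1],-s*d[:,0]+c*d[:,1],P[:,2]]
E
python3 - <<'E'
from h import *
from scipy.optimize import least_squares
p=np.load("w1p.npy");Rm=np.load("w1R.npy")
pts=[((-81,-16,50),(309,61)),((-81,96,50),(671,97)),((81,96,50),(601,563)),((62,68,59),(530,521)),((62,12,59),(362,513)),((-50,-64,65.5),(135,161)),((30,-43.5,77),(203,416))]
M=np.array([a for a,b in pts]);uv=np.array([b for a,b in pts])/3.8+[222,110]
f=lambda X:(proj(w2W(M,X),p,Rm)-uv).ravel()
s=least_squares(f,[510,135,-.35],loss="soft_l1",f_scale=1.);X=s.x;print(X,np.degrees(X[2]));print((f(X).reshape(-1,2)*3.8).round(1))
np.save("X.npy",X)
die=np.array([(464,138),(577,143),(559,304),(452,300)])/3.8+[222,110]
print("die top corners",W2w(onz(die,60,p,Rm),X).round(1))
mk=np.array([(158,352),(153,393),(152,433),(152,463)])/3.8+[222,110]
# intersect marks with drum
import math
for nme,u in zip("ygbk",mk):
    o,d=ray(u,p,Rm);e=o+d
    O=W2w(o,X)[0];D=W2w(e,X)[0]-O
    dx=O[0]-30;dz=O[2]-44;a=D[0]**2+D[2]**2;b=2*(dx*D[0]+dz*D[2]);c=dx*dx+dz*dz-900
    t=(-b-math.sqrt(b*b-4*a*c))/(2*a);q=O+t*D;print(nme,q.round(1),"angle from top (toward +x) deg",math.degrees(math.atan2(q[0]-30,q[2]-44)))
E
```

```text
[ 5.15846873e+02  1.40234710e+02 -3.71326164e-01] -21.275422004473267
[[ -0.7  -2.3]
 [  5.   -2.7]
 [ -1.6   0.6]
 [  2.5   2.7]
 [  1.5   0.4]
 [ -0.4  -1.4]
 [-13.7  17.6]]
die top corners [[-62.5  31.2  60. ]
 [-64.2  64.8  60. ]
 [-14.2  65.7  60. ]
 [-12.8  32.7  60. ]]
y [  8.9 -55.2  65.4] angle from top (toward +x) deg -44.59941225354358
g [ 19.7 -55.5  72.2] angle from top (toward +x) deg -20.055601133896005
b [ 32.2 -55.4  73.9] angle from top (toward +x) deg 4.189385723576754
k [ 44.  -55.7  70.5] angle from top (toward +x) deg 27.752824608536677
```

```bash
python3 - <<'E'
from h import *
I=np.eye(3);z=np.zeros(3)
for q in [(11,7,25),(11,-7,25),(11,14.5,25),(-11,7,25),(0,7,25),(11,14.5,0),(11,14.5,-20)]: print(q,proj(q,z,I).round(1))
im=np.load("w1.npy")[:,:,::-1]
c=im[235:345,260:370];cv2.imwrite("pics/w1f.png",cv2.resize(c,None,fx=5,fy=5,interpolation=cv2.INTER_CUBIC))
X=np.load("X.npy");p=np.load("w1p.npy");print("tcp in warmer",W2w(p,X))
E
```

```text
(11, 7, 25) [[326.2 245.3]]
(11, -7, 25) [[299.  245.2]]
(11, 14.5, 25) [[340.7 245.2]]
(-11, 7, 25) [[325.4 280.9]]
(0, 7, 25) [[325.8 263.7]]
(11, 14.5, 0) [[345.2 270.5]]
(11, 14.5, -20) [[349.8 297.1]]
tcp in warmer [[-30.82215522  -0.92916572 283.24475577]]
```

View pics/w1f.png

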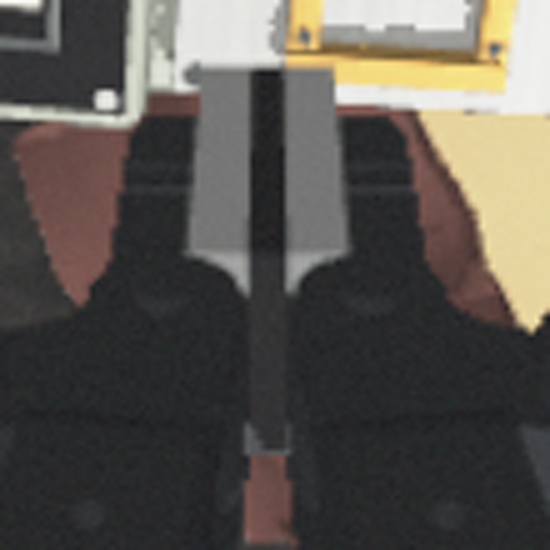

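```bash
cat >> h.py <<'E'
X=np.load("X.npy") 
def go(g,n):
    rows(w2W(g,X)[0],180+np.degrees(X[2]),n)
def st(*a):
    o,p,R=pose();m=R.as_matrix();print("t",round(o["time_s"],2),"warmer tcp",W2w(p,X)[0].round(1),"yaw err",round((np.degrees(np.arctan2(m[1,0],m[0,0])-X[2])+0)%360-180,2),"F",(np.array(o["wrist_force"])@np.array([[np.cos(X[2]),-np.sin(X[2]),0],[np.sin(X[2]),np.cos(X[2]),0],[0,0,1]])).round(1),"j",np.round(o["joint_positions"],2))
E
python3 -c "
from h import *
st();go((-38.5,80,110),4)"
```

```text
t 3.83 warmer tcp [-30.5  -5.4 283. ] yaw err 3.92 F [ 0.6 -0.1 -0.5] j [ 0.27  0.21  1.87 -0.01  1.05 -0.99]
[0, 0.0011, 0.0215, 0.0432, -0.02, 0.17, 0.98]
[0, 0.0013, 0.0215, 0.0432, -0.02, 0.17, 0.98]
[0, 0.0015, 0.0214, 0.0432, -0.02, 0.17, 0.98]
[0, 0.0018, 0.0214, 0.0432, -0.02, 0.17, 0.98]
```

Call:
{"op": "arm_command", "data": {"plan": [[[0,0.001,0.0215,0.043,0,0.2,1],[0,0.0015,0.0215,0.043,0,0.2,1],[0,0.0015,0.0215,0.043,0,0.2,1],[0,0.002,0.0215,0.043,0,0.2,1],[0,0,0,0,0,0,0],[0,0,0,0,0,0,0]]]}}

```text
time_s: 4.58
tcp_pos: [512.8, 224.7, 109.8]
tcp_rot: [0.002, 0.193, 0.981, 0.001]
wrist_force: [1.3, -0.0, -0.4]
gripper_width: 0.0
```

```bash
cat >> h.py <<'E'
def snap(name,crop=None,k=1):
    o,p,R=pose();c=vision.capture("wrist")["image"];np.savez(name+".npz",im=c,p=p,R=R.as_matrix())
    i=c[:,:,::-1]
    if crop: i=i[crop[1]:crop[3],crop[0]:crop[2]]
    cv2.imwrite("pics/%s.png"%name,cv2.resize(i,None,fx=k,fy=k,interpolation=cv2.INTER_CUBIC))
    return p,R.as_matrix()
E
python3 -c "
from h import *
st();snap('w2');st()"
```

```text
t 4.58 warmer tcp [-33.4  77.6 109.8] yaw err -0.93 F [ 1.2  0.4 -0.4] j [ 0.39  0.54  1.86 -0.    0.74 -0.79]
t 4.62 warmer tcp [-33.5  77.5 110. ] yaw err -0.94 F [-0.1 -1.3 -0.3] j [ 0.39  0.54  1.86 -0.    0.74 -0.79]
```

View pics/w2.png

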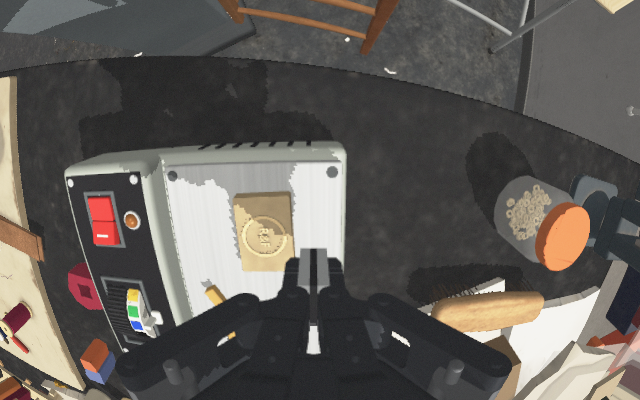

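```bash
python3 - <<'E'
from h import *
d=np.load("w2.npz");im=d["im"][:,:,::-1]
P=proj(w2W([(-81,-16,50),(-81,96,50),(-50,-64,65.5),(-62.5,31.2,60),(-64.2,64.8,60),(-12.8,32.7,60)],X),d["p"],d["R"]);print((P-[60,130])*2.6)
c=im[130:350,60:360].copy();c=cv2.resize(c,None,fx=2.6,fy=2.6,interpolation=cv2.INTER_CUBIC)
for u in (P-[60,130])*2.6: cv2.drawMarker(c,tuple(int(v) for v in u),(255,0,255),cv2.MARKER_CROSS,12,1)
cv2.imwrite("pics/w2z.png",c)
E
```

```text
[[268.993353    95.04807201]
 [735.27021386  80.27494004]
 [109.70816535 235.7620786 ]
 [447.12221452 176.83033489]
 [595.68547115 167.02630644]
 [476.15559995 367.78135618]]
```

View pics/w2z.png

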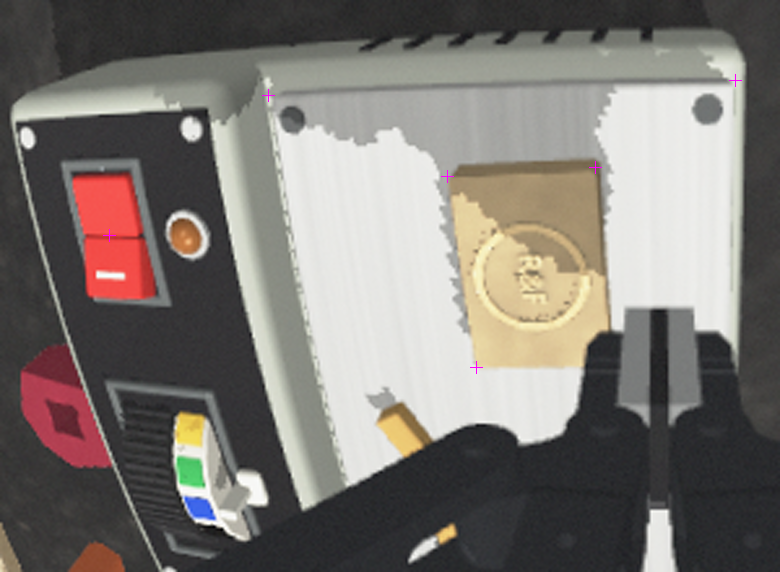

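Call:
{"op": "arm_command", "data": {"plan": [[[0,0.003,0,0.014,0,0,-0.9],[0,0.002,0,0.014,0,0,0],[0,0,0,0.003,0,0,0],[0,0,0,0,0,0,0],[0,0,-0.005,0,0,0,0],[0,0,-0.005,0,0,0,0]]]}}

```text
time_s: 5.38
tcp_pos: [505.9, 216.4, 80.6]
tcp_rot: [0.004, 0.185, 0.983, 0.002]
wrist_force: [0.8, 1.4, -0.0]
gripper_width: 0.002
```

```bash
python3 -c "
from h import *
st()"
```

```text
t 5.38 warmer tcp [-36.9  67.3  80.6] yaw err -0.03 F [ 0.2  1.6 -0. ] j [ 0.38  0.58  1.89 -0.    0.66 -0.81]
```

Call:
{"op": "arm_command", "data": {"plan": [[[0,0,-0.003,0,0,0,0],[0,0,0,0,0,0,0]]]}}

```text
time_s: 5.62
tcp_pos: [504.7, 213.0, 80.9]
tcp_rot: [0.005, 0.185, 0.983, 0.002]
wrist_force: [0.3, -0.5, 0.5]
gripper_width: -0.002
```

```bash
python3 -c "
from h import *
st();snap('w3',(100,130,360,300),3)"
```

```text
t 5.62 warmer tcp [-36.8  63.7  80.9] yaw err -0.06 F [ 0.5 -0.3  0.5] j [ 0.38  0.57  1.9  -0.    0.66 -0.82]
```

View pics/w3.png

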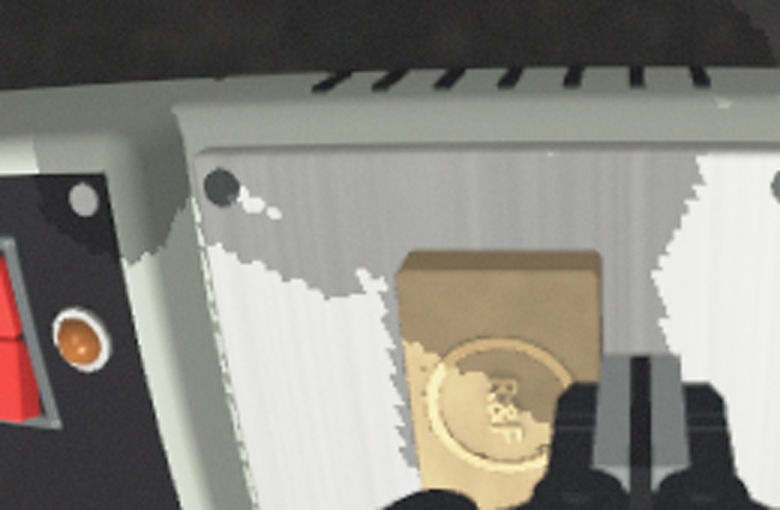

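```bash
python3 -c "
from h import *
d=np.load('w3.npz')
u=np.array([(397,274),(602,270),(605,350),(421,500),(192,153)])/3+[100,130]
print(W2w(onz(u,60,d['p'],d['R']),X).round(1),W2w(onz(u[4:],50,d['p'],d['R']),X))
print(proj(w2W([(-81,-16,50)],X),d['p'],d['R'])*3-[300,390])
st();go((-95,62,100),2)"
```

```text
[[-62.6  24.3  60. ]
 [-63.5  58.2  60. ]
 [-49.   58.4  60. ]
 [-16.7  23.5  60. ]
 [-83.9 -10.1  60. ]] [[-81.16007249 -15.43357899  50.        ]]
[[189.39881112 153.93123629]]
t 5.67 warmer tcp [-36.8  63.8  80.9] yaw err -0.06 F [ 0.4 -0.2 -0.6] j [ 0.38  0.57  1.9  -0.    0.66 -0.82]
[0, 0.029, -0.0009, -0.0098, 0.18, 0.23, -0.03]
[0, 0.0291, -0.0009, -0.0097, 0.18, 0.23, -0.03]
```

Call:
{"op": "arm_command", "data": {"plan": [[[0,0,0.008,0,0,0,0],[0,0.022,0.002,0,0,0.3,0],[0,0.023,0.001,0,0.3,0.3,0],[0,0,0,0,0,0,0],[0,0,-0.017,0.001,0,0,0],[0,0,-0.016,0.001,0,0,0],[0,0,0,0,0,0,0]]]}}

```text
time_s: 6.55
tcp_pos: [449.4, 208.8, 78.4]
tcp_rot: [-0.002, 0.184, 0.983, 0.0]
wrist_force: [0.2, -0.1, -0.1]
gripper_width: 0.0
```

```bash
python3 -c "
from h import *
st();go((-24,40,79),4)"
```

```text
t 6.55 warmer tcp [-86.8  39.8  78.4] yaw err 0.03 F [ 0.2 -0.1 -0.1] j [ 0.41  0.53  2.01  0.    0.61 -0.79]
[0, -0.0157, 0.0001, -0.0002, -0.01, -0.06, 0.01]
[0, -0.0157, 0.0001, -0.0002, -0.01, -0.06, 0.01]
[0, -0.0157, 0.0001, -0.0002, -0.01, -0.06, 0.01]
[0, -0.0157, 0.0001, -0.0002, -0.01, -0.06, 0.01]
```

Call:
{"op": "arm_command", "data": {"plan": [[[0,-0.011,0,0,0,0,0],[0,-0.01,0,0,0,0,0],[0,-0.01,0,0,0,0,0],[0,-0.01,0,0,0,0,0],[0,-0.01,0,0,0,0,0],[0,-0.01,0,0,0,0,0],[0,0,0,0,0,0,0]]]}}

```text
time_s: 7.42
tcp_pos: [511.8, 184.8, 78.3]
tcp_rot: [-0.002, 0.185, 0.983, 0.0]
wrist_force: [0.7, 0.2, 0.1]
gripper_width: 0.0
```

```bash
python3 -c "
from h import *
st();snap('w4',(200,130,420,300),3.5)"
```

```text
t 7.42 warmer tcp [-19.9  40.1  78.3] yaw err -0.08 F [0.5 0.5 0.1] j [ 0.32  0.58  1.9   0.    0.67 -0.88]
```

View pics/w4.png

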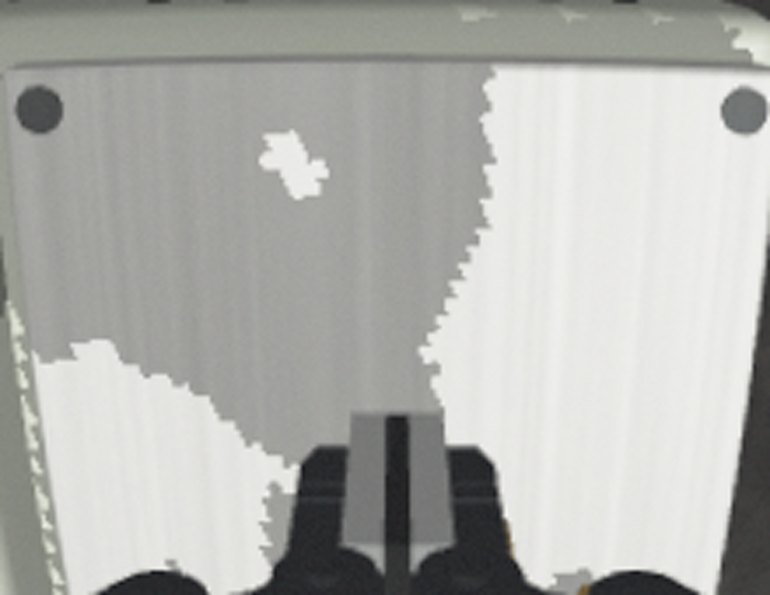

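Call:
{"op": "arm_command", "data": {"plan": [[[0,-0.006,0,0,0,0,0],[0,-0.005,0,0,0,0,0],[0,-0.005,0,0,0,0,0],[0,0,0,0,0,0,0]]]}}

```text
time_s: 7.98
tcp_pos: [526.5, 178.8, 78.1]
tcp_rot: [-0.003, 0.185, 0.983, 0.0]
wrist_force: [0.1, 0.4, -0.2]
gripper_width: -0.003
```

```bash
python3 -c "
from h import *
st()
import cv2
c=vision.capture('top')['image'][160:290,185:325,::-1];cv2.imwrite('pics/t2.png',cv2.resize(c,None,fx=4,fy=4,interpolation=cv2.INTER_CUBIC))"
```

```text
t 7.97 warmer tcp [-4.1 39.8 78.1] yaw err -0.05 F [-0.1  0.4 -0.2] j [ 0.3   0.59  1.87  0.    0.68 -0.9 ]
```

View pics/t2.png

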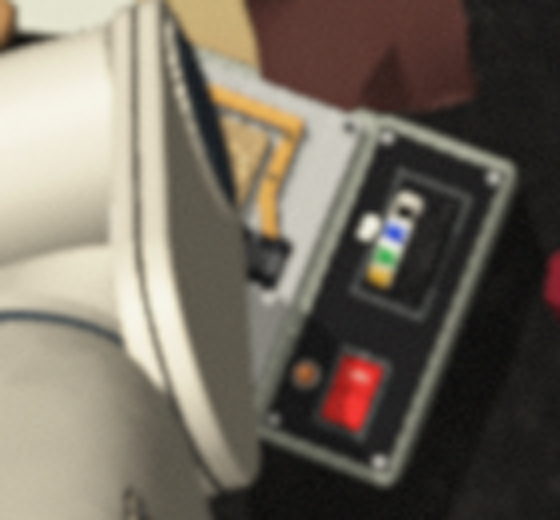

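Call:
{"op": "arm_command", "data": {"plan": [[[0,-0.003,0,0,0,0,0],[0,-0.002,0,0,0,0,0],[0,-0.001,0,0,0,0,0]]]}}

```text
time_s: 8.4
tcp_pos: [531.5, 176.6, 77.9]
tcp_rot: [-0.003, 0.185, 0.983, -0.0]
wrist_force: [-2.6, 0.9, 1.1]
gripper_width: -0.001
```

```bash
python3 -c "
from h import *
st()"
```

```text
t 8.4 warmer tcp [ 1.4 39.5 77.9] yaw err -0.03 F [-2.7 -0.1  1.1] j [ 0.3   0.59  1.86  0.    0.69 -0.9 ]
```

Call:
{"op": "arm_command", "data": {"plan": [[[0,-0.001,0,0,0,0,0],[0,-0.001,0,0,0,0,0]]]}}

```text
time_s: 8.65
tcp_pos: [532.0, 176.3, 77.9]
tcp_rot: [-0.005, 0.185, 0.983, -0.0]
wrist_force: [-5.9, 4.9, 4.8]
gripper_width: -0.002
```

```bash
python3 -c "
from h import *
st()"
```

```text
t 8.65 warmer tcp [ 2.  39.5 77.9] yaw err -0.07 F [-7.2  2.5  4.8] j [ 0.3   0.6   1.86  0.01  0.69 -0.91]
```

Call:
{"op": "arm_command", "data": {"plan": [[[0,0.008,0,0,0,0,0],[0,0.006,0,-0.02,0,0,0],[0,0,-0.03,-0.05,0,0,0],[0,-0.015,-0.04,-0.045,0,0,0],[0,-0.02,-0.04,-0.01,0,0,0],[0,0,0,0,0,0,0]]]}}

```text
time_s: 9.4
tcp_pos: [512.7, 63.7, 206.6]
tcp_rot: [-0.002, 0.184, 0.983, -0.001]
wrist_force: [0.7, -0.8, -0.2]
gripper_width: -0.001
```

```bash
python3 -c "
from h import *
st();snap('w5',(230,130,450,300),3.5);go((20,-72,108),4)"
```

```text
t 9.4 warmer tcp [ 24.9 -72.5 206.6] yaw err 0.12 F [ 0.9 -0.5 -0.2] j [ 0.1   0.34  1.9  -0.    0.91 -1.1 ]
[0, 0.001, -0.0001, 0.0246, -0.03, -0.05, 0.04]
[0, 0.001, -0.0001, 0.0246, -0.03, -0.05, 0.04]
[0, 0.0011, -0.0001, 0.0246, -0.03, -0.05, 0.04]
[0, 0.0011, -0.0001, 0.0246, -0.03, -0.05, 0.04]
```

View pics/w5.png

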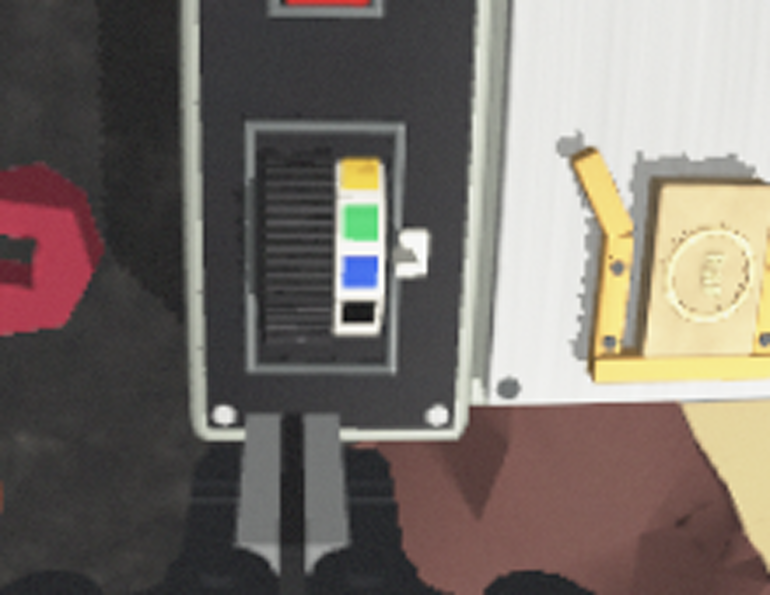

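```bash
cat >> h.py <<'E'
import math
def marks(uvs,d):
    for u in np.atleast_2d(uvs):
        o,dd=ray(u,d["p"],d["R"]);O=W2w(o,X)[0];D=W2w(o+dd,X)[0]-O
        dx=O[0]-30;dz=O[2]-44;a=D[0]**2+D[2]**2;b=2*(dx*D[0]+dz*D[2]);c=dx*dx+dz*dz-900
        t=(-b-math.sqrt(b*b-4*a*c))/(2*a);q=O+t*D;print(q.round(1),"deg from top",round(math.degrees(math.atan2(q[0]-30,q[2]-44)),1))
E
python3 -c "
from h import *
d=np.load('w5.npz')
marks(np.array([(361,174),(361,222),(360,271),(358,312)])/3.5+[230,130],d)
u=np.array([(653,180),(643,355)])/3.5+[230,130]
print(W2w(onz(u,60,d['p'],d['R']),X).round(1))
u=np.array([(597,358)])/3.5+[230,130]
print('stop corner (62,12,59)',W2w(onz(u,59,d['p'],d['R']),X).round(1))
"
```

```text
[  9.2 -55.3  65.6] deg from top -43.9
[ 19.6 -55.5  72.1] deg from top -20.3
[ 31.6 -55.5  74. ] deg from top 3.1
[ 43.8 -55.5  70.6] deg from top 27.5
[[11.3 22.1 60. ]
 [61.2 25.  60. ]]
stop corner (62,12,59) [[62.4 11.9 59. ]]
```

Call:
{"op": "arm_command", "data": {"plan": [[[0,0.001,0,0.03,0,0,0],[0,0.001,0,0.035,0,0,0],[0,0.001,0,0.027,0,0,0],[0,0.001,0,0.006,0,0,0],[0,0,0,0,0,0,0]]]}}

```text
time_s: 10.07
tcp_pos: [508.2, 70.0, 104.8]
tcp_rot: [-0.002, 0.182, 0.983, -0.0]
wrist_force: [0.0, -0.2, -0.2]
gripper_width: -0.001
```

```bash
python3 -c "
from h import *
st();go((20,-72,103),2)"
```

```text
t 10.07 warmer tcp [ 18.4 -68.2 104.8] yaw err 0.34 F [ 0.1 -0.2 -0.2] j [ 0.11  0.5   1.96  0.    0.68 -1.09]
[0, -0.0008, -0.0019, 0.0009, -0.03, -0.08, 0.17]
[0, -0.0008, -0.0019, 0.0009, -0.03, -0.08, 0.17]
```

Call:
{"op": "arm_command", "data": {"plan": [[[0,-0.003,-0.004,0.002,0,0,0.3],[0,0,0,0.001,0,0,0],[0,0,0,0.001,0,0,0]]]}}

```text
time_s: 10.45
tcp_pos: [511.3, 65.4, 102.8]
tcp_rot: [0.001, 0.184, 0.983, 0.0]
wrist_force: [-0.9, 0.8, 0.4]
gripper_width: 0.001
```

```bash
python3 -c "
from h import *
st()"
```

```text
t 10.45 warmer tcp [ 23.  -71.4 102.8] yaw err 0.05 F [-1.1  0.4  0.4] j [ 0.1   0.5   1.96  0.    0.68 -1.1 ]
```

Call:
{"op": "arm_command", "data": {"plan": [[[0,0,0,0.002,0,0,0],[0,0,0,0.002,0,0,0]]]}}

```text
time_s: 10.7
tcp_pos: [512.3, 65.3, 100.4]
tcp_rot: [0.002, 0.184, 0.983, 0.001]
wrist_force: [-7.3, -1.5, 29.5]
gripper_width: 0.001
```

```bash
python3 -c "
from h import *
st()"
```

```text
t 10.7 warmer tcp [ 23.9 -71.1 100.4] yaw err 0.04 F [-6.3 -4.  29.5] j [ 0.1   0.51  1.96  0.    0.67 -1.1 ]
```

Call:
{"op": "arm_command", "data": {"plan": [[[0,0,0,0,0,0,0],[0,-0.004,0,0.0005,0,0,0]]]}}

```text
time_s: 10.95
tcp_pos: [515.9, 63.8, 100.9]
tcp_rot: [0.002, 0.184, 0.983, 0.001]
wrist_force: [-2.8, 1.8, 4.8]
gripper_width: 0.001
```

```bash
python3 -c "
from h import *
st()"
```

```text
t 10.95 warmer tcp [ 27.8 -71.2 100.9] yaw err 0.03 F [-3.2  0.6  4.8] j [ 0.1   0.51  1.95  0.    0.67 -1.1 ]
```

Call:
{"op": "arm_command", "data": {"plan": [[[0,-0.003,0,0.0006,0,0,0],[0,-0.003,0,0.0006,0,0,0],[0,-0.002,0,0.0005,0,0,0]]]}}

```text
time_s: 11.32
tcp_pos: [524.5, 60.4, 100.8]
tcp_rot: [0.002, 0.184, 0.983, 0.001]
wrist_force: [-6.6, 1.5, 10.8]
gripper_width: -0.001
```

```bash
python3 -c "
from h import *
st()"
```

```text
t 11.32 warmer tcp [ 37.  -71.2 100.8] yaw err 0.04 F [-6.7 -1.  10.8] j [ 0.09  0.52  1.94 -0.    0.68 -1.11]
```

Call:
{"op": "arm_command", "data": {"plan": [[[0,0,0,-0.012,0,0,0],[0,-0.012,0,-0.02,0,0,0],[0,-0.012,0,-0.02,0,0,0],[0,0,0,0,0,0,0]]]}}

```text
time_s: 11.82
tcp_pos: [548.0, 51.4, 155.0]
tcp_rot: [0.002, 0.184, 0.983, 0.001]
wrist_force: [0.0, 0.9, -0.1]
gripper_width: 0.002
```

```bash
python3 -c "
from h import *
st();snap('w6',(220,130,450,300),3.4)"
```

```text
t 11.82 warmer tcp [ 62.2 -71.2 155. ] yaw err 0.04 F [-0.3  0.8 -0.1] j [ 0.07  0.45  1.87 -0.    0.82 -1.13]
```

View pics/w6.png

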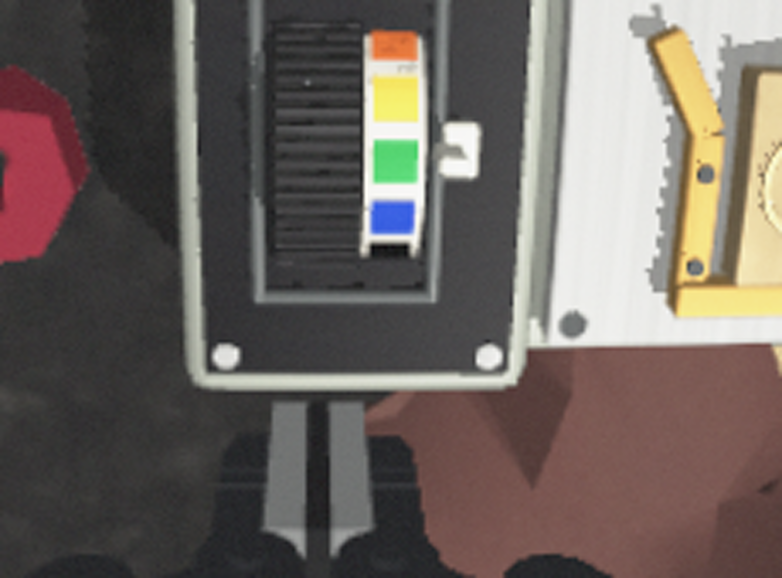

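Call:
{"op": "arm_command", "data": {"plan": [[[0,0.018,0,0.012,0,0,0],[0,0.018,0,0.018,0,0,0],[0,0.003,0,0.018,0,0,0],[0,0,0,0.001,0,0,0],[0,0,0,0,0,0,0]]]}}

```text
time_s: 12.5
tcp_pos: [505.4, 66.1, 100.8]
tcp_rot: [-0.002, 0.184, 0.983, -0.001]
wrist_force: [0.8, 0.2, 0.9]
gripper_width: -0.001
```

```bash
python3 -c "
from h import *
st()
d=np.load('w6.npz')
marks(np.array([(394,46),(395,98),(396,160),(393,218)])/3.4+[220,130],d)"
```

```text
t 12.5 warmer tcp [ 17.1 -72.9 100.8] yaw err 0.06 F [0.7 0.5 0.9] j [ 0.11  0.5   1.97 -0.    0.67 -1.09]
[  8.6 -55.5  65. ] deg from top -45.5
[ 17.9 -55.6  71.5] deg from top -23.8
[ 29.7 -55.4  74. ] deg from top -0.6
[ 42.4 -55.5  71.3] deg from top 24.4
```

Call:
{"op": "arm_command", "data": {"plan": [[[0,-0.005,0.001,-0.002,0,0,0],[0,0,0,0,0,0,0]]]}}

```text
time_s: 12.75
tcp_pos: [511.7, 65.1, 103.7]
tcp_rot: [-0.001, 0.184, 0.983, -0.0]
wrist_force: [-1.2, 0.2, -0.3]
gripper_width: -0.002
```

```bash
python3 -c "
from h import *
st()"
```

```text
t 12.75 warmer tcp [ 23.4 -71.5 103.7] yaw err 0.05 F [-1.2 -0.2 -0.3] j [ 0.1   0.5   1.96 -0.    0.68 -1.1 ]
```

Call:
{"op": "arm_command", "data": {"plan": [[[0,0,0,0.002,0,0,0],[0,0,0,0.001,0,0,0],[0,0,0,0.0006,0,0,0]]]}}

```text
time_s: 13.12
tcp_pos: [512.5, 65.0, 100.9]
tcp_rot: [0.0, 0.184, 0.983, -0.0]
wrist_force: [-1.8, 0.5, 7.9]
gripper_width: -0.001
```

```bash
python3 -c "
from h import *
st()"
```

```text
t 13.12 warmer tcp [ 24.2 -71.3 100.9] yaw err 0.04 F [-1.9 -0.2  7.9] j [ 0.1   0.51  1.96 -0.    0.67 -1.1 ]
```

Call:
{"op": "arm_command", "data": {"plan": [[[0,-0.004,0,0.0005,0,0,0],[0,-0.003,0,0.0006,0,0,0],[0,-0.003,0,0.0006,0,0,0],[0,-0.002,0,0.0005,0,0,0]]]}}

```text
time_s: 13.62
tcp_pos: [523.8, 60.6, 101.0]
tcp_rot: [0.0, 0.184, 0.983, -0.0]
wrist_force: [0.3, -2.0, 5.8]
gripper_width: 0.001
```

```bash
python3 -c "
from h import *
st()"
```

```text
t 13.62 warmer tcp [ 36.3 -71.3 101. ] yaw err 0.06 F [ 1.  -1.8  5.8] j [ 0.09  0.52  1.94 -0.    0.69 -1.11]
```

Call:
{"op": "arm_command", "data": {"plan": [[[0,0,0,-0.012,0,0,0],[0,-0.012,0.015,-0.03,0,0,0],[0,-0.02,0.025,-0.035,0,0,0],[0,-0.02,0.023,-0.02,0,0,0],[0,0,0,0,0,0,0]]]}}

```text
time_s: 14.25
tcp_pos: [595.7, 101.5, 202.9]
tcp_rot: [-0.0, 0.184, 0.983, -0.0]
wrist_force: [0.2, 0.3, -0.8]
gripper_width: 0.002
```

```bash
python3 -c "
from h import *
st();snap('w7',(200,90,420,260),3.5)"
```

```text
t 14.25 warmer tcp [ 88.4  -7.1 202.9] yaw err 0.02 F [ 0.1  0.4 -0.8] j [ 0.15  0.46  1.72  0.    0.97 -1.05]
```

View pics/w7.png

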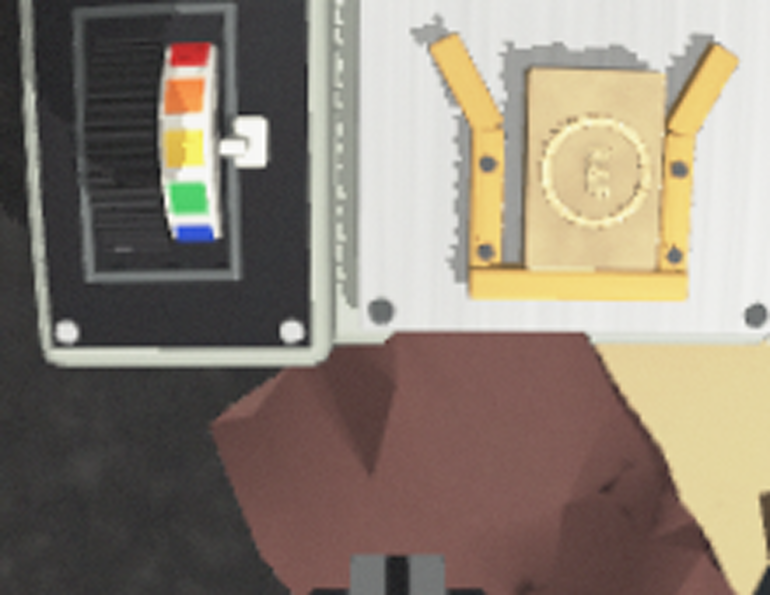

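```bash
python3 -c "
from h import *
d=np.load('w7.npz')
f=lambda a:np.array(a)/3.5+[200,90]
marks(f([(190,55),(185,97),(184,149),(188,199)]),d)
print('die',W2w(onz(f([(527,68),(666,72),(660,270),(525,268)]),60,d['p'],d['R']),X).round(1))
print('stop ends',W2w(onz(f([(470,269),(688,271)]),59,d['p'],d['R']),X).round(1))
print('guides inner z57',W2w(onz(f([(503,130),(502,265)]),57,d['p'],d['R']),X).round(1))
print('plate far right', W2w(onz(f([(358,0)]),50,d['p'],d['R']),X).round(1))
"
```

```text
[  9.  -55.3  65.4] deg from top -44.4
[ 18.6 -55.5  71.8] deg from top -22.3
[ 30.6 -55.6  74. ] deg from top 1.1
[ 42.7 -55.7  71.2] deg from top 25.0
die [[12.7 24.2 60. ]
 [12.4 58.2 60. ]
 [61.8 59.1 60. ]
 [61.8 24.9 60. ]]
stop ends [[62.4 11.3 59. ]
 [62.1 66.8 59. ]]
guides inner z57 [[28.1 18.9 57. ]
 [61.8 19.4 57. ]]
plate far right [[ -3.6 -16.3  50. ]]
```

```bash
python3 -c "
from h import *
go((-38,-64,112),4)"
```

```text
[0, 0.0312, -0.0139, 0.0225, -0.03, -0.05, 0.0]
[0, 0.0312, -0.0139, 0.0225, -0.03, -0.05, 0.0]
[0, 0.0312, -0.0139, 0.0225, -0.03, -0.05, 0.0]
[0, 0.0312, -0.0139, 0.0224, -0.03, -0.05, 0.0]
```

Call:
{"op": "arm_command", "data": {"plan": [[[0,0.032,-0.014,0.01,0,0,0],[0,0.032,-0.014,0.018,0,0,0],[0,0.032,-0.014,0.025,0,0,0],[0,0.03,-0.014,0.025,0,0,0],[0,0,0,0,0,0,0],[0,0,0,0,0,0,0]]]}}

```text
time_s: 15.05
tcp_pos: [441.0, 90.7, 118.7]
tcp_rot: [-0.008, 0.185, 0.983, -0.003]
wrist_force: [0.3, 0.2, -0.1]
gripper_width: -0.002
```

```bash
python3 -c "
from h import *
st();go((-37,-64,99),1)"
```

```text
t 15.05 warmer tcp [-51.8 -73.4 118.7] yaw err -0.08 F [ 0.2  0.3 -0.1] j [ 0.18  0.41  2.08 -0.    0.66 -1.02]
[0, -0.0151, 0.0096, 0.0194, -0.53, -0.85, -0.07]
```

Call:
{"op": "arm_command", "data": {"plan": [[[0,-0.014,0.009,0.008,-0.5,-0.8,0],[0,0,0,0.007,0,0,0],[0,0,0,0,0,0,0]]]}}

```text
time_s: 15.42
tcp_pos: [460.8, 94.2, 103.1]
tcp_rot: [0.002, 0.185, 0.983, 0.001]
wrist_force: [0.4, -1.0, 0.3]
gripper_width: -0.005
```

```bash
python3 -c "
from h import *
st();go((-37.5,-64,90.5),3)"
```

```text
t 15.43 warmer tcp [-34.6 -62.8 103.1] yaw err -0.1 F [ 0.8 -0.8  0.3] j [ 0.18  0.46  2.06  0.    0.62 -1.02]
[0, 0.001, -0.0004, 0.0042, 0.04, 0.06, -0.03]
[0, 0.001, -0.0004, 0.0042, 0.04, 0.06, -0.03]
[0, 0.001, -0.0004, 0.0042, 0.04, 0.06, -0.03]
```

Call:
{"op": "arm_command", "data": {"plan": [[[0,0.001,-0.0005,0.004,0,0,0],[0,0.001,-0.0005,0.003,0,0,0],[0,0,0,0.002,0,0,0]]]}}

```text
time_s: 15.8
tcp_pos: [459.4, 94.1, 94.0]
tcp_rot: [0.002, 0.185, 0.983, 0.001]
wrist_force: [1.3, -0.7, 1.0]
gripper_width: 0.001
```

```bash
python3 -c "
from h import *
st()"
```

```text
t 15.8 warmer tcp [-35.9 -63.5  94. ] yaw err -0.09 F [ 1.4 -0.2  1. ] j [ 0.18  0.47  2.07 -0.    0.6  -1.02]
```

Call:
{"op": "arm_command", "data": {"plan": [[[0,0,0,0.002,0,0,0],[0,0,0,0.001,0,0,0],[0,0,0,0.001,0,0,0]]]}}

```text
time_s: 16.18
tcp_pos: [459.3, 94.1, 90.2]
tcp_rot: [0.002, 0.185, 0.983, 0.001]
wrist_force: [-3.4, -1.3, 19.6]
gripper_width: 0.003
```

```bash
python3 -c "
from h import *
st()"
```

```text
t 16.18 warmer tcp [-35.9 -63.5  90.2] yaw err -0.09 F [-2.7 -2.5 19.6] j [ 0.18  0.48  2.07 -0.    0.59 -1.02]
```

Bottomed at the level position (19.6 N). Lifting off and checking everything.

Call:
{"op": "arm_command", "data": {"plan": [[[0,0,0,-0.01,0,0,0],[0,0,0,-0.04,0,0,0],[0,-0.03,0.015,-0.04,0,0,0],[0,-0.04,0.02,-0.03,0,0,0],[0,-0.03,0.02,0,0,0,0],[0,-0.03,0.01,0,0,0,0],[0,0,0,0,0,0,0],[0,0,0,0,0,0,0]]]}}

```text
time_s: 17.18
tcp_pos: [604.6, 107.6, 216.0]
tcp_rot: [0.001, 0.185, 0.983, 0.001]
wrist_force: [-0.6, -0.8, 0.6]
gripper_width: -0.0
```

```bash
python3 -c "
from h import *
st();snap('w8',(200,60,420,230),3.5)
c=vision.capture('top')['image'];cv2.imwrite('pics/t3.png',c[:,:,::-1])
c=vision.capture('side')['image'];cv2.imwrite('pics/s3.png',c[:,:,::-1])
st()"
```

```text
t 17.18 warmer tcp [ 94.5   1.8 216. ] yaw err -0.08 F [-0.3 -1.   0.6] j [ 0.16  0.45  1.69  0.    1.   -1.04]
t 17.32 warmer tcp [ 94.5   1.9 216.2] yaw err -0.07 F [-0.1 -0.1 -0.4] j [ 0.16  0.45  1.69  0.    1.   -1.04]
```

View pics/w8.png

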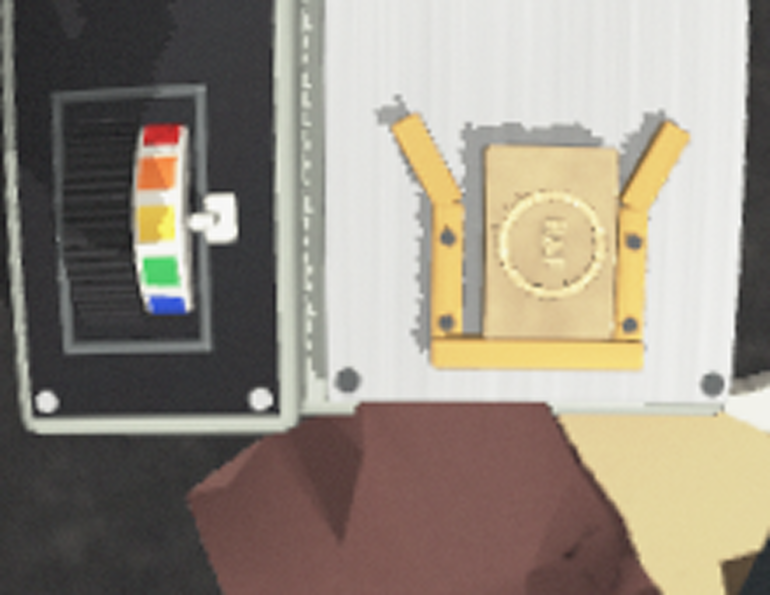

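View pics/s3.png

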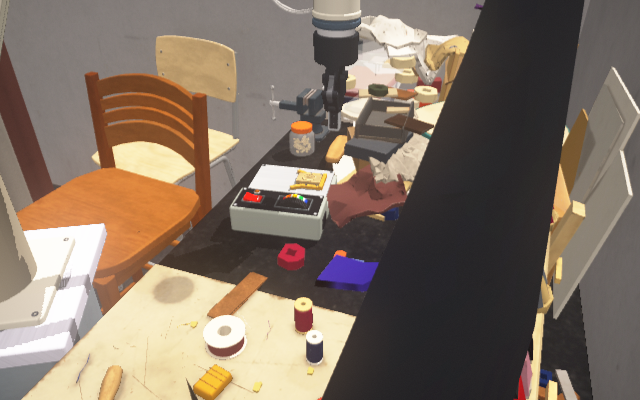

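View pics/t3.png

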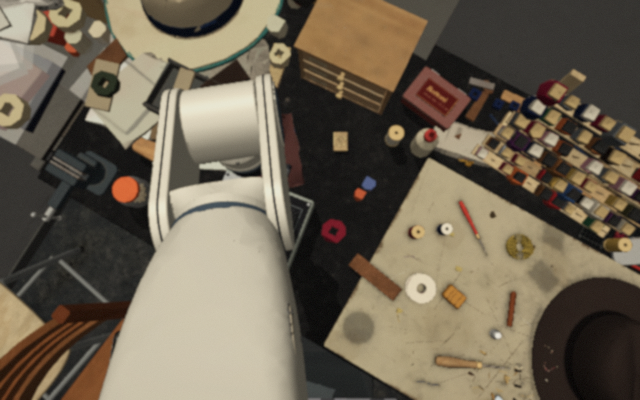

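```bash
python3 -c "
from h import *
d=np.load('w8.npz')
im=d['im'][:,:,::-1]
P=proj(w2W([(-50,-64,65.5)],X),d['p'],d['R'])[0];print(P)
x,y=int(P[0]),int(P[1]);a=im[max(0,y-25):y+45,max(0,x-30):x+50]
a=cv2.resize(a,(480,420),interpolation=cv2.INTER_CUBIC)
s=cv2.imread('pics/s3.png')[180:230,225:335];s0=cv2.imread('pics/a_side.png')[180:230,225:335]
b=np.vstack([cv2.resize(s0,(460,210),interpolation=cv2.INTER_CUBIC),cv2.resize(s,(460,210),interpolation=cv2.INTER_CUBIC)])[:, :300]
cv2.imwrite('pics/z8.png',np.hstack([a,b]))
z=lambda a:np.array(a)/3.5+[200,60]
marks(z([(157,223),(160,271)]),d)
print('die',W2w(onz(z([(484,146),(618,149),(614,339),(484,337)]),60,d['p'],d['R']),X).round(1))
"
```

```text
[236.03940344  33.32954355]
[ 30.4 -55.4  74. ] deg from top 0.8
[ 42.5 -55.7  71.3] deg from top 24.7
die [[12.9 24.1 60. ]
 [12.7 58.1 60. ]
 [61.8 58.8 60. ]
 [61.8 24.8 60. ]]
```

View pics/z8.png

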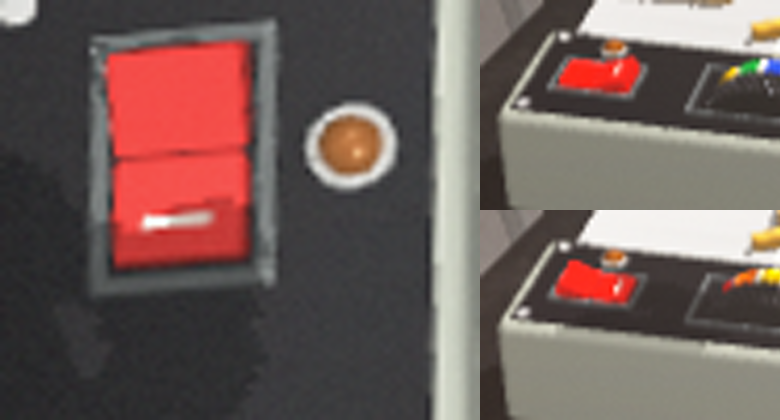

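The far half of the rocker is down and the near half is raised: before/after in the side view is at (580-640, 55-90) and (560-635, 265-300). Yellow is at the pointer, the die is home, and the arm is clear of everything.

```bash
python3 -c "
from h import *
print(r.close_job())"
```

```text
the job is handed in; nothing more can be done
None
```

I set the die, wheel and switch in the order asked and handed the job in at about 17 s of the 48 s. The interface gives no verdict, so this rests on my own last checks.

- **Die:** It lay about 8.6 mm left of the bay's centre line, so I first nudged it sideways with the closed fingertip. I then pushed it straight back until the push force climbed at the stop. The last wrist picture puts its far end at about x = 61.8 (stop at 62), 1.5 mm off the centre line and square to about 1°.
- **Wheel:** It started at blue. I rolled it two clicks, one stroke each, to yellow, and the yellow mark sits within about 1° of the pointer.
- **Rocker:** I pressed it last. It stopped at its level on height with about 20 N, and the side view shows the far half down and the near half up.
- **Left alone:** The spare die, leather strip and both spools look the same in the before and after pictures. The arm was well clear when I handed in.

**Oddities:**
- An early single-edge reading of the die gave about 3° of skew. A better view afterwards gave about 1°.
- The first press on the wheel briefly reached 29.5 N, above the 4 to 10 N suggested. I eased it before turning, and nothing in the pictures looked affected.

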